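# Load the café counter's paper dispenser with a sprung roll spindle

### The job

Take the longer of the two paper rolls, which is mounted on a spindle with a spring-loaded pin at one end, and fit it into the dispenser on the counter: press the steel pin against the tall end plate to compress it, lower the spindle between the two end cups, and let the spring push the black stub fully home into the round cup. Let go and leave the roll sitting level between the cups with its pin in the open-topped cup; leave the shorter roll lying where it is.

Things in the scene. Friction and masses are not known exactly. Their poses are not given: they have to be found in the camera images.
- long_roll_center (a point): Centre of the long roll, the one to load (0.2 kg): white paper roll, 44 mm diameter, 72 mm wide, on a black 14 mm spindle; lies level on a wooden rest 40 mm across, 44 along, 27 high, its axis 45 mm above the counter. y runs along the spindle: black stub ends at y -78 mm, black barrel at +44 mm, 10 mm steel pin sticks out to +88 mm when free. Grip the paper across its diameter.
- pin (a joint): How far the long roll's steel pin is pressed into the spindle: 0 m free to 0.034 m at its stop. The spring pushes back with 1.5 N plus 0.12 N per mm. Seated it reads about 0.008.
- holder: The dispenser, fixed: aluminium base 100 (x) x 190 (y) x 10 mm with an upright at each end; origin at the centre of its underside on the counter, z up, y from the round cup to the tall end plate. Seated, the roll's centre is at x 0, y 0, z 66 mm. To pass down beside the round cup, the roll must be 12 to 24 mm towards +y of that; before, keep its axis above z 105 mm.
- round_cup (a point): Centre of the round black cup's mouth, at x 0, y -68, z 75 mm of the dispenser: faces its +y, 32 mm inside and 40 mm outside diameter, 10 mm deep (floor at y -78 mm), top at z 95 mm. The stub goes in here.
- open_cup (a point): On the inner face (y +80 mm) of the dispenser's tall end plate, at x 0, z 66 mm, where the seated pin's tip rests. The plate is 40 mm wide, top at z 130 mm. The black open-topped cup on it spans y 66 to 80 mm: slot 30 mm wide, floor at z 61, side walls up to z 100 mm.
- short_roll_center (a point): Centre of the short roll, to be left alone (0.13 kg): also 44 mm diameter but 48 mm wide, on a spindle 98 mm over all, lying on an identical rest. Which rest holds which roll varies. y along its spindle towards its pin.
There are look-alikes about, which are no part of the job. What is shaped like the part that bears long_roll_center but red or turquoise is not meant.

How it is judged:
At the end, for the whole second after the job is handed in: Long roll seated: centre in the holder frame within 6 mm of 0 in y, 14 mm in x, 56 to 84 mm high; axis within 0.17 rad (about 10 degrees) of the holder's y, pin towards the end plate; pin pressed 3 to 15 mm; resting on the holder under 20 mm/s; short roll within 30 mm of its start (x of long_roll_center in the frame of holder between -0.014 and 0.014 m and y of long_roll_center in the frame of holder between -0.006 and 0.006 m and z of long_roll_center in the frame of holder between 0.056 and 0.084 m and angle between the y axis of long_roll_center and the y axis of holder, either way round below 0.17 rad and y of open_cup in the frame of long_roll_center above 0.06 m and value of joint pin between 0.003 and 0.015 m and linear speed of long_roll below 0.02 m/s and contact force between long_roll and holder above 0.5 N and distance of short_roll_center from where it was at the start of the episode below 0.03 m); the robot touches nothing.
It fails at once if The short roll is moved by more than 30 mm (distance of short_roll_center from where it was at the start of the episode above 0.03 m).
It also fails if it takes over 38 s, if anything falls off the work surface, if the arm or the gripper's body presses on something with over 40 N, if the wrist force passes 120 N, or if a joint passes its speed limit or range.

### The arm

A 6-joint arm with a two-finger parallel gripper is mounted at the origin on the work surface. World frame = base frame: x ahead of the robot, y to its left, z up, the work surface at z = 0. Lengths are in m, angles in rad, forces in N, time in s.
With the tool pointing down it reaches from about 0.325 to 0.9 m from the base axis. Payload 3.5 kg.
Tool frame: the origin (TCP) lies midway between the tips of the shut fingers; the grasp point (between the pads) lies 19 mm behind it (grip_point_offset is the distance from the TCP to the grasp point, in m); y points along the fingers, z is the direction in which the jaws open and shut, and the axes are right-handed (so a half turn about y gives the same grasp; the last joint's range is limited). The gripper opens to 85 mm and grips with 20 to 120 N. Pads are 22 mm wide; open, the fingers measure 114 mm over their backs; the gripper's body (76 mm by 85 mm) begins 54 mm behind the grasp point. The pads swing forward as they close: fully open they stand 13 mm farther back than shut.
Start: joints at [1.069, 0.276, -0.026, 1.268, 0, 1.467], TCP at [0.243, 0.576, 0.231] pointing down, gripper open.
Joint ranges: [-3.12, 3.12], [-0.85, 1.88], [-1.08, 1.24], [-1.95, 2.15], [-1.57, 1.53], [-3.14, 3.14]. Speed limits (rad/s): [2.57, 2.57, 3.14, 3.14, 3.14, 3.14].

### API

Orientations are given as a unit quaternion [w, x, y, z].
In Python, from station import * gives the robot as it stands. The module is installed in compiled form; this text tells all that it offers.
- The arm moves only by the tool arm_command, never from a script. Its argument "increments" is text: rows parted by semicolons, each of 6 numbers parted by spaces: the shift along the tool's x, y, z in cm, then the turn, a rotation vector about the tool's x, y, z in degrees. In form: x y z ax ay az; .... A call has 1 to 12 rows; each row shifts and turns the pose as measured when the row begins, along the tool's axes as they then stand; what a row does not reach is not made up. A row lasts 1/8 s, in which the tool goes at most 62.5 mm and 10.7 degrees, less where a joint would pass 70% of its speed; a pose out of reach is approached as far as the arm can. A call with a gripper value outside its range is refused whole. "gripper" is the finger opening in cm, from 0 to 8.54, set as the call begins (left out, the last holds). The fingers move at their own pace and stop on an object; the grip force is fixed at half the most. Time passes only in rows, so rows that do not move let the fingers close. It gives the time, the measured TCP pose, the force and the opening at its end, in the units of the state.
- get_obs(): the state, without advancing time (a new reading comes with each control period).
- camera(name): name is "scene" or "top" or "wrist"; returns the picture (384x512x3 uint8, red, green, blue); there is no depth.
- calibration(name): a dict with "fx", "fy", "cx", "cy" (pixels), "dist" ([k1, k2, p1, p2, k3] as OpenCV has them; the pictures are not rectified), "world_from_camera" (4x4, takes a point from camera to world coordinates). Camera axes: x right, y up, looking along -z (the intrinsics and any distortion apply to the point x, -y, -z); pixel columns grow to the right and rows downward; lengths in m; the calibration is good to about 2 mm. A picture is of the moment at which its call begins: read the wrist's pose just before it. calibration takes no time and is no camera call; for the wrist camera it gives the pose at the moment of the call.
- job_done(): hands the job in, once; it reports no verdict.
The state is a dict: "clock": time; "qpos": joint angles; "joint_velocities": joint speeds; "tau": joint torques, N m; "ee_pos": TCP position; "ee_rot": TCP orientation; "ft_force": force on the tool from outside, world axes, zero at the start; "torque": the same for the moment, N m; "gripper_width": finger opening in m.
Only numpy, scipy, OpenCV 4.12 (cv2) and the standard library are available. Lean on these libraries where they do the work, as an engineer would, in place of code of your own. Each camera call takes 0.05 s, during which the arm holds its last target. There are 200 camera calls.

## Working session

There is one attempt and no reset: what is moved stays moved. The work goes in short steps, Python scripts to look and compute and a tool call to move; the robot and the scene stay as the last step left them, time stands still between calls to the robot, and variables do not carry over. Pictures are saved under pics/ and viewed, about 8 in all and at most 12, crops included, and the job is handed in when it is done.

Besides the shell and the picture viewer there is one more tool, called after "Emit:" by a JSON object that holds its "name" and its "arguments". arm_command: Moves the arm, as the interface text tells. Its arguments: {"type":"object","properties":{"increments":{"type":"string"},"gripper":{"type":"number"}},"required":["increments"]}

```bash
mkdir -p pics; cat > h.py <<'E'
from station import *
import numpy as np, cv2
from scipy.spatial.transform import Rotation as R
def ray(cal,u,v):
    K=np.array([[cal['fx'],0,cal['cx']],[0,cal['fy'],cal['cy']],[0,0,1.]])
    p=cv2.undistortPoints(np.array([[[u,v]]],float),K,np.array(cal['dist'],float))[0,0]
    T=np.array(cal['world_from_camera']); d=T[:3,:3]@np.array([p[0],-p[1],-1.]); return T[:3,3],d
def onplane(cal,u,v,z):
    o,d=ray(cal,u,v); return (o+d*(z-o[2])/d[2]).round(4)
def proj(cal,P):
    T=np.linalg.inv(np.array(cal['world_from_camera'])); q=np.atleast_2d(P)@T[:3,:3].T+T[:3,3]
    q=q*[1,-1,-1]
    K=np.array([[cal['fx'],0,cal['cx']],[0,cal['fy'],cal['cy']],[0,0,1.]])
    return cv2.projectPoints(q,np.zeros(3),np.zeros(3),K,np.array(cal['dist'],float))[0][:,0].round(1)
def snap(n,f,crop=None,s=1):
    im=camera(n); b=im[...,::-1]; cv2.imwrite('pics/raw_'+f,b)
    if crop: b=b[crop[1]:crop[3],crop[0]:crop[2]]
    if s!=1: b=cv2.resize(b,None,fx=s,fy=s,interpolation=cv2.INTER_CUBIC)
    cv2.imwrite('pics/'+f,b)
E
python3 - <<'E'
from h import *
snap('top','top1.png',s=1.5);snap('scene','sc1.png',s=1.5)
o=get_obs();print(o['ee_pos'],R.from_quat(np.roll(o['ee_rot'],-1)).as_matrix().round(3),o['gripper_width'],o['clock'])
for n in ('top','scene'):print(calibration(n))
E
```

```text
[0.24237933 0.57532429 0.23026444] [[ 0.922 -0.001  0.388]
 [-0.388 -0.002  0.922]
 [-0.    -1.    -0.002]] 0.08550988024830987 0.1
{'fx': 483.3063071254275, 'fy': 483.3063071254275, 'cx': 247.3943228234837, 'cy': 189.2513669313529, 'dist': array([-0.19356409,  0.        ,  0.        ,  0.        ,  0.        ]), 'world_from_camera': array([[ 0.01908458,  0.99452736, -0.10271862,  0.38436559],
       [-0.99964632,  0.01707725, -0.0203861 ,  0.04140962],
       [-0.01852038,  0.10307136,  0.99450153,  1.18142717],
       [ 0.        ,  0.        ,  0.        ,  1.        ]])}
{'fx': 350.7499235282732, 'fy': 350.7499235282732, 'cx': 261.7353462432857, 'cy': 194.86081650799363, 'dist': array([0.02468262, 0.        , 0.        , 0.        , 0.        ]), 'world_from_camera': array([[-0.05792631, -0.79765163,  0.60033026,  1.04919407],
       [ 0.99824259, -0.03874929,  0.04483544,  0.08824427],
       [-0.01250069,  0.60187239,  0.79849443,  0.8273895 ],
       [ 0.        ,  0.        ,  0.        ,  1.        ]])}
```

View pics/top1.png

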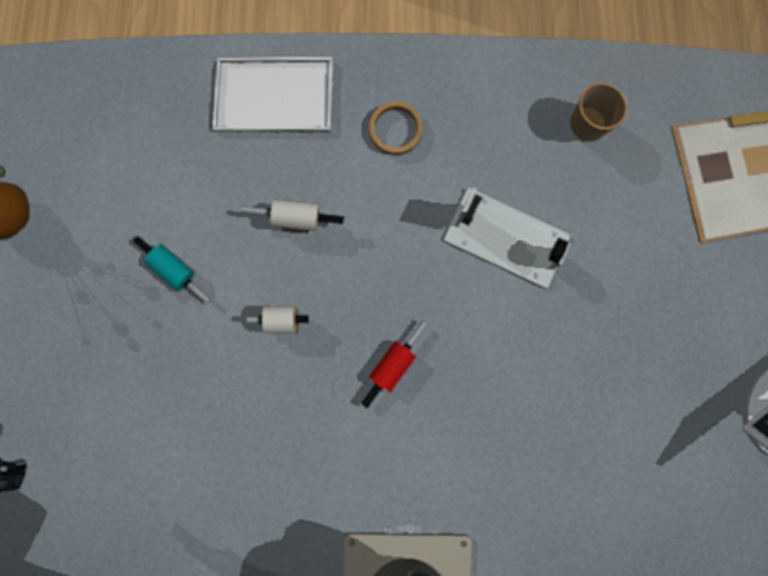

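View pics/sc1.png

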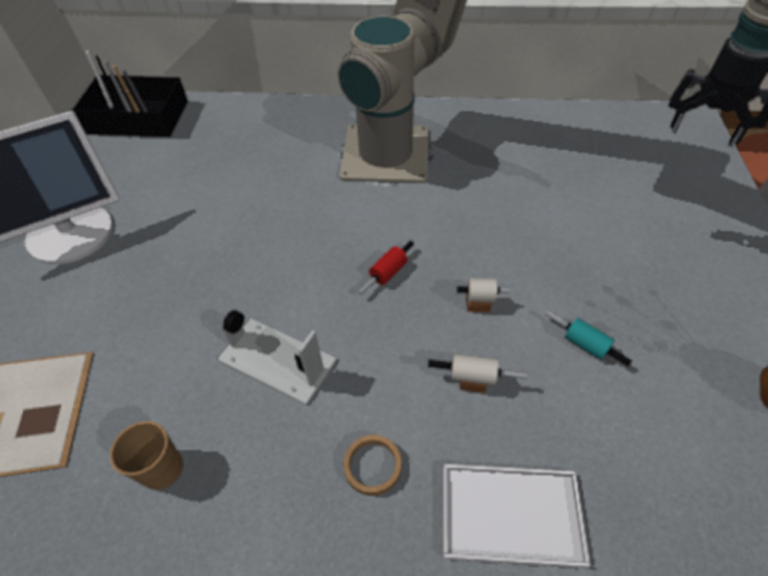

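The long white roll is at about (294,215) in the 1.5x top view, with its pin to the left. The short one is at (280,320). The dispenser is at (507,238), with the round cup at lower right (560,250) and the tall plate at upper left (468,208).

```bash
python3 - <<'E'
from h import *
c=calibration('top'); im=cv2.imread('pics/raw_top1.png'); hsv=cv2.cvtColor(im,cv2.COLOR_BGR2HSV)
# paper mask
m=((im.min(2)>150)).astype(np.uint8)
n,l,st,ce=cv2.connectedComponentsWithStats(m)
for i in range(1,n):
    if st[i,4]>150:
        cn=np.argwhere(l==i)[:,::-1].astype(np.float32); r=cv2.minAreaRect(cn)
        print(st[i],r, onplane(c,*r[0],.045),onplane(c,*r[0],.01))
for p in [(343,219),(240,211),(294,215.5),(280,320)]: print('roll',onplane(c,p[0]/1.5,p[1]/1.5,.045))
C=[onplane(c,p[0]/1.5,p[1]/1.5,.01) for p in [(470,188),(572,238),(549,288),(444,240)]]
print(C,np.mean(C,0)); y=C[0]+C[3]-C[1]-C[2]; print(y/2, np.degrees(np.arctan2(y[1],y[0])))
E
```

```text
[ 142   38   80   48 3402] ((181.5, 61.5), (47.0, 79.0), 90.0) [0.8177 0.2344 0.045 ] [0.8311 0.2403 0.01  ]
[ 453   81   59   78 2802] ((487.8488464355469, 117.08355712890625), (74.6930160522461, 57.21245193481445), 79.50852966308594) [ 0.6957 -0.54    0.045 ] [ 0.7052 -0.5579  0.01  ]
[ 297  126   83   65 2025] ((338.31573486328125, 157.68069458007812), (75.69649505615234, 38.542991638183594), 25.016895294189453) [ 0.5813 -0.1512  0.045 ] [ 0.5874 -0.1572  0.01  ]
[181 135  30  13 305] ((195.59835815429688, 140.91802978515625), (29.2430419921875, 10.411609649658203), 5.194429397583008) [0.6164 0.1915 0.045 ] [0.6236 0.1961 0.01  ]
[175 207  20  11 213] ((184.5, 212.0), (10.0, 19.0), 90.0) [0.4451 0.2126 0.045 ] [0.4469 0.2178 0.01  ]
roll [0.605  0.1115 0.045 ]
roll [0.6162 0.2783 0.045 ]
roll [0.6097 0.1903 0.045 ]
roll [0.442  0.2073 0.045 ]
[array([ 0.6677, -0.0952,  0.01  ]), array([ 0.5873, -0.2654,  0.01  ]), array([ 0.5036, -0.2258,  0.01  ]), array([ 0.5796, -0.0525,  0.01  ])] [ 0.58455  -0.159725  0.01    ]
[0.0782  0.17175 0.     ] 65.51961111407049
```

```bash
cat >> h.py <<'E'
def Rt(head):  # tool pointing down, tool x at heading (deg)
    a=np.radians(head); x=np.array([np.cos(a),np.sin(a),0]); y=np.array([0,0,-1.]); return np.column_stack([x,y,np.cross(x,y)])
def plan(p,head,N,p0=None,R0=None):
    o=get_obs(); p0=np.array(o['ee_pos']) if p0 is None else p0; R0=R.from_quat(np.roll(o['ee_rot'],-1)) if R0 is None else R0
    rv=(R0.inv()*R.from_matrix(Rt(head))).as_rotvec(); d=(np.array(p)-p0)/N; out=[]
    for i in range(N):
        Ri=R0*R.from_rotvec(rv*i/N); out.append(' '.join('%.2f'%v for v in np.r_[Ri.inv().apply(d)*100,np.degrees(rv)/N]))
    print('; '.join(out).replace('-0.00','0'))
E
python3 -c "
from h import *
plan([.61,.19,.21],-94,12)"
```

```text
4.07 0.17 -1.77 0.01 5.93 0.01; 4.23 0.17 -1.34 0.01 5.93 0.01; 4.35 0.17 -0.90 0.01 5.93 0.01; 4.42 0.17 -0.44 0.01 5.93 0.01; 4.44 0.17 0.02 0.01 5.93 0.01; 4.41 0.17 0.48 0.01 5.93 0.01; 4.34 0.17 0.93 0.01 5.93 0.01; 4.22 0.17 1.37 0.01 5.93 0.01; 4.06 0.17 1.80 0.01 5.93 0.01; 3.85 0.17 2.21 0.01 5.93 0.01; 3.60 0.17 2.60 0.01 5.93 0.01; 3.31 0.17 2.95 0.01 5.93 0.01
```

Emit:
{"name": "arm_command", "arguments": {"increments": "4.1 0.2 -1.8 0 6 0; 4.2 0.2 -1.3 0 6 0; 4.3 0.2 -0.9 0 6 0; 4.4 0.2 -0.4 0 6 0; 4.4 0.2 0 0 6 0; 4.4 0.2 0.5 0 6 0; 4.3 0.2 0.9 0 6 0; 4.2 0.2 1.4 0 6 0; 4.1 0.2 1.8 0 6 0; 3.9 0.2 2.2 0 6 0; 3.6 0.2 2.6 0 6 0; 3.3 0.2 3 0 6 0", "gripper": 8.5}}

```text
clock: 1.6
ee_pos: [0.6061, 0.1705, 0.1989]
ee_rot: [0.465, -0.473, 0.53, -0.528]
ft_force: [0.7, 0.3, -0.8]
gripper_width: 0.0846
```

```bash
python3 -c "
from h import *
print(get_obs()['ee_pos'],get_obs()['qpos'],get_obs()['clock'])
plan([.61,.19,.21],-94,3)"
```

```text
[0.6061031  0.17052939 0.19887004] [ 0.17365576  0.30958383 -0.05137174  1.22037608 -0.00432869  1.86439753] 1.6
-0.66 -0.38 0.05 0.17 -0.96 0.13; -0.66 -0.37 0.06 0.17 -0.96 0.13; -0.66 -0.37 0.07 0.17 -0.96 0.13
```

Emit:
{"name": "arm_command", "arguments": {"increments": "-1 -0.6 0.1 0.3 -1.5 0.2; -1 -0.6 0.1 0.3 -1.5 0.2; 0 0 0 0 0 0; 0 0 0 0 0 0"}}

```text
clock: 2.1
ee_pos: [0.6101, 0.1902, 0.2096]
ee_rot: [0.483, -0.484, 0.516, -0.516]
ft_force: [-1.1, 0.4, -0.7]
gripper_width: 0.0851
```

```bash
python3 - <<'E'
from h import *
o=get_obs();print(o['ee_pos'],R.from_quat(np.roll(o['ee_rot'],-1)).as_matrix().round(3))
c=calibration('wrist');print(c); snap('wrist','w1.png')
print(proj(c,[[.605,.1115,.045],[.61,.19,.045],[.6162,.2783,.045]]))
E
```

```text
[0.6100715  0.19018845 0.20955295] [[-0.066 -0.001  0.998]
 [-0.998 -0.    -0.066]
 [ 0.001 -1.    -0.001]]
{'fx': 271.87503505922984, 'fy': 271.87503505922984, 'cx': 256.96283592412436, 'cy': 192.11110209541306, 'dist': array([-0.0339725,  0.       ,  0.       ,  0.       ,  0.       ]), 'world_from_camera': array([[ 9.97842182e-01,  6.28093186e-02,  1.91303299e-02,
         6.16170103e-01],
       [-6.56517777e-02,  9.58485577e-01,  2.77480166e-01,
         2.60567120e-01],
       [-9.07805170e-04, -2.78137354e-01,  9.60540883e-01,
         3.52888147e-01],
       [ 0.00000000e+00,  0.00000000e+00,  0.00000000e+00,
         1.00000000e+00]])}
[[256.1 238.8]
 [255.9 176.9]
 [256.2  96.6]]
```

View pics/w1.png

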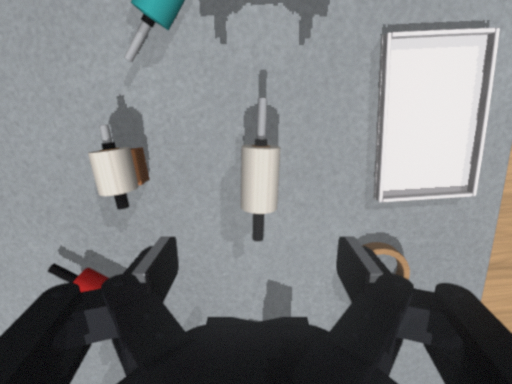

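The wrist view shows the long roll's stub end at (258,240), paper centre at (260,179) and pin tip at (262.5,98). The roll sits about 4 px right of the prediction.

```bash
python3 - <<'E'
from h import *
c=calibration('wrist')
a,b,m=[onplane(c,*p,.045) for p in [(258,240),(262.5,98),(260,178)]]
print(a,b,m); d=b-a; h=np.degrees(np.arctan2(d[1],d[0])); cc=a+d*78/166; print(h,cc,np.linalg.norm(d))
im=cv2.imread('pics/raw_w1.png')
for r in (155,165,175,185,195,205):
    k=np.where(im[r,225:300].min(1)>140)[0]+225; print(r,k.min(),k.max())
plan([cc[0],cc[1],.032],h-180,6)
E
```

```text
[0.6073 0.1097 0.045 ] [0.623  0.2765 0.045 ] [0.6147 0.1885 0.045 ]
84.62289400300499 [0.61467711 0.1880759  0.045     ] 0.16753724958945698
155 225 299
165 225 299
175 225 299
185 230 299
195 225 299
205 243 299
0.03 2.96 0.08 0.01 0.27 0.00; 0.03 2.96 0.08 0.01 0.27 0.00; 0.03 2.96 0.08 0.01 0.27 0.00; 0.03 2.96 0.08 0.01 0.27 0.00; 0.03 2.96 0.08 0.01 0.27 0.00; 0.03 2.96 0.08 0.01 0.27 0.00
```

Emit:
{"name": "arm_command", "arguments": {"increments": "0 3.1 0.15 0 0.4 0; 0 3.1 0.1 0 0.4 0; 0 3.1 0.1 0 0.4 0; 0 3.1 0.1 0 0.3 0; 0 3.1 0.05 0 0 0; 0 2 0 0 0 0; 0 0 0 0 0 0; 0 0 0 0 0 0"}}

```text
clock: 3.15
ee_pos: [0.6136, 0.1933, 0.0322]
ee_rot: [-0.478, 0.477, -0.521, 0.522]
ft_force: [0.4, -0.3, -0.1]
gripper_width: 0.0846
```

```bash
python3 -c "
from h import *
plan([.6147,.188,.022],-95.4,1)
snap('scene','s2.png',crop=(250,170,400,290),s=4)"
```

```text
0.52 1.02 0.15 -0.12 0.42 -0.01
```

View pics/s2.png

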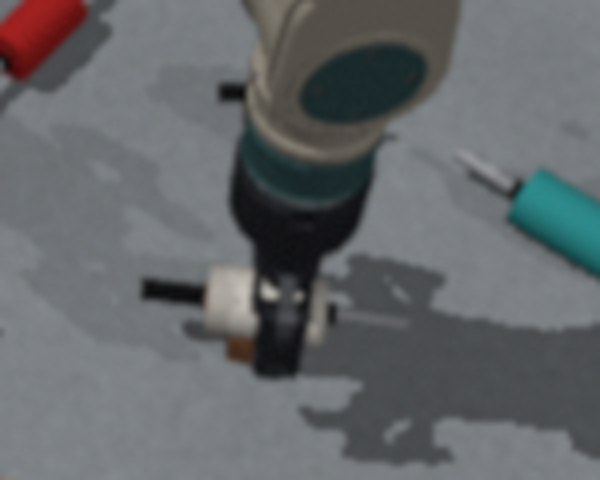

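The fingers straddle the long roll's paper, slightly toward the pin side. I'll correct by 5 mm, go 10 mm lower, then close.

Emit:
{"name": "arm_command", "arguments": {"increments": "0.5 0.8 0.15 0 0.4 0; 0 0.2 0 0 0 0; 0 0 0 0 0 0"}}

```text
clock: 3.58
ee_pos: [0.6166, 0.1881, 0.0242]
ee_rot: [-0.478, 0.474, -0.522, 0.524]
ft_force: [0.1, 0.4, 0.4]
gripper_width: 0.0851
```

Emit:
{"name": "arm_command", "arguments": {"increments": "0 0 0 0 0 0; 0 0 0 0 0 0; 0 0 0 0 0 0; 0 0 0 0 0 0; 0 0 0 0 0 0; 0 0 0 0 0 0", "gripper": 3}}

```text
clock: 4.32
ee_pos: [0.6127, 0.1885, 0.0248]
ee_rot: [0.476, -0.476, 0.523, -0.522]
ft_force: [-0.8, -0.1, 1.1]
gripper_width: 0.0425
```

Emit:
{"name": "arm_command", "arguments": {"increments": "0 -2 0 0 0 0; 0 -4 0 0 0 0; 0 -4 0 0 0 0; 0 -4 0 0 0 0; 0 -4 0 0 0 0; 0 0 0 0 0 0"}}

```text
clock: 5.08
ee_pos: [0.6132, 0.1879, 0.2137]
ee_rot: [0.476, -0.476, 0.523, -0.523]
ft_force: [-0.4, 0.1, -2.7]
gripper_width: 0.0422
```

```bash
python3 -c "
from h import *
plan([.572,-.187,.21],-114.6,10)"
```

```text
3.77 0.03 -0.06 0 1.92 -0.01; 3.77 0.03 0.07 0 1.92 -0.01; 3.77 0.03 0.20 0 1.92 -0.01; 3.76 0.03 0.32 0 1.92 -0.01; 3.75 0.03 0.45 0 1.92 -0.01; 3.73 0.03 0.57 0 1.92 -0.01; 3.71 0.03 0.70 0 1.92 -0.01; 3.68 0.04 0.82 0 1.92 -0.01; 3.65 0.04 0.94 0 1.92 -0.01; 3.62 0.04 1.07 0 1.92 -0.01
```

Emit:
{"name": "arm_command", "arguments": {"increments": "2 0 0 0 1.9 0; 3.8 0 0.1 0 1.9 0; 3.8 0 0.2 0 1.9 0; 3.8 0 0.3 0 1.9 0; 3.8 0 0.4 0 1.9 0; 3.7 0 0.6 0 1.9 0; 3.7 0 0.7 0 1.9 0; 3.7 0 0.8 0 1.9 0; 3.6 0 0.9 0 1.9 0; 3.6 0 1 0 1.9 0; 1.5 0 0.4 0 0 0; 0 0 0 0 0 0"}}

```text
clock: 6.58
ee_pos: [0.5464, -0.2032, 0.1922]
ee_rot: [0.365, -0.385, 0.608, -0.591]
ft_force: [-0.4, 0.2, -3.1]
gripper_width: 0.0425
```

```bash
python3 - <<'E'
from h import *
plan([.572,-.187,.21],-114.6,1)
o=get_obs();print(o['ee_pos'],R.from_quat(np.roll(o['ee_rot'],-1)).as_matrix().round(3))
c=calibration('wrist'); snap('wrist','w2.png',s=1.5)
H=np.array([.5846,-.1597,0]);y=np.array([.418,.908,0]);x=np.array([.908,-.418,0]);z=np.array([0,0,1])
for P in [(0,80,66),(-20,80,130),(20,80,130),(-50,95,10),(50,95,10),(0,-68,75)]:
    print(P,proj(c,H+(P[0]*x+P[1]*y+P[2]*z)/1000)*1.5)
E
```

```text
-2.56 -1.87 1.53 2.05 -1.34 0.69
[ 0.5463955  -0.20324002  0.19221042] [[-0.437 -0.037  0.899]
 [-0.899  0.004 -0.437]
 [ 0.012 -0.999 -0.036]]
(0, 80, 66) [[414.   54.9]]
(-20, 80, 130) [[373.35  19.2 ]]
(20, 80, 130) [[464.1   16.35]]
(-50, 95, 10) [[341.85  54.45]]
(50, 95, 10) [[481.8   50.25]]
(0, -68, 75) [[414.9  297.45]]
```

View pics/w2.png

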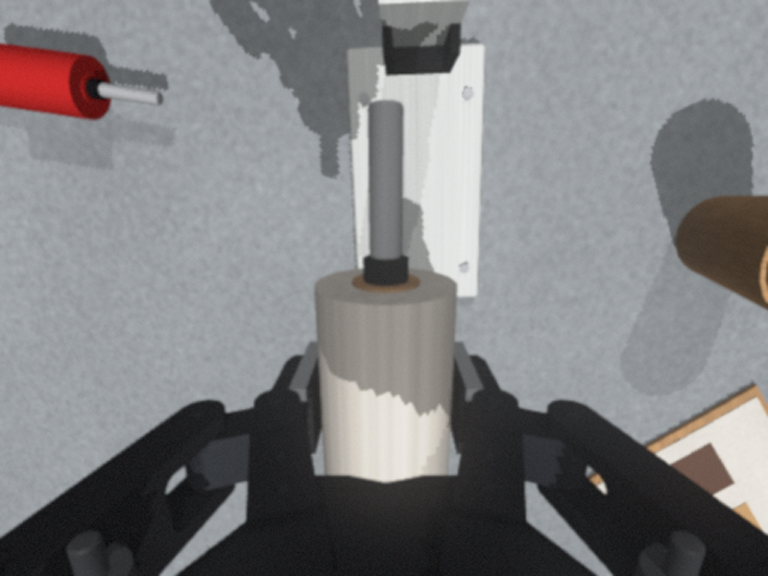

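The pin axis is at column 386, which is straight along the tool. The dispenser's base corners are (349,50), (484,43), right-edge end (477,297), with the plate top spanning (378,5)–(467,0).

```bash
python3 - <<'E'
from h import *
c=calibration('wrist'); f=lambda u,v,z:onplane(c,u/1.5,v/1.5,z)
a,b,e,l,t1,t2=f(349,50,.01),f(484,43,.01),f(477,297,.01),f(357,265,.01),f(378,5,.13),f(467,1,.13)
print(a,b,e,l,t1,t2)
print('w',np.linalg.norm(a-b),np.linalg.norm(b-e)); 
for d in (b-e,a-l):print('head',np.degrees(np.arctan2(d[1],d[0])))
h=np.radians(65.3)
for d in (b-e,): h=np.arctan2(*( (b-e)/np.linalg.norm(b-e)+(a-l)/np.linalg.norm(a-l))[[1,0]])
y=np.array([np.cos(h),np.sin(h),0]);print(np.degrees(h),'H from far',(a+b)/2-.095*y,'from plate top',(t1+t2)/2-.08*y)
o=get_obs();p=np.array(o['ee_pos']);Rm=R.from_quat(np.roll(o['ee_rot'],-1)).as_matrix()
pt=p-Rm[:,1]*.020; print('roll center nominal',pt); 
print('pin tip seen',f(386,102,pt[2]),'pred',pt-Rm[:,0]*.088)
# from top image: holder corners with mask rectangle
E
```

```text
[ 0.5847 -0.0515  0.01  ] [ 0.6727 -0.0898  0.01  ] [ 0.5961 -0.2625  0.01  ] [ 0.5181 -0.1953  0.01  ] [ 0.604  -0.0738  0.13  ] [ 0.6396 -0.0897  0.13  ]
w 0.09597338172639325 0.18892551442301278
head 66.08062064877946
head 65.1491048087005
65.61486272874 H from far [ 0.58947752 -0.15717513  0.01      ] from plate top [ 0.58877055 -0.15461326  0.13      ]
roll center nominal [ 0.54718587 -0.20264098  0.21218839]
pin tip seen [ 0.5874 -0.1227  0.2122] pred [ 0.58557743 -0.1234646   0.21109778]
```

```bash
cat >> h.py <<'E'
H=np.array([.588,-.1575,0]); hy=np.array([np.cos(np.radians(65.6)),np.sin(np.radians(65.6)),0]); hx=np.array([hy[1],-hy[0],0]); hh=65.6-180
def hp(x,y,z): return H+x*hx+y*hy+[0,0,z]
def st():
    o=get_obs();p=np.array(o['ee_pos'])-H;Rm=R.from_quat(np.roll(o['ee_rot'],-1)).as_matrix()
    print('holder frame tcp mm',(np.array([p@hx,p@hy,p[2]])*1e3).round(1),'axis slope deg',np.degrees(np.arcsin(-Rm[2,0])).round(2),'F',np.round(o['ft_force'],1),o['clock'])
E
python3 -c "
from h import *
st();plan(hp(0,-.018,.15),hh,3)"
```

```text
holder frame tcp mm [-19.2 -58.2 192.2] axis slope deg -0.71 F [-0.1  0.5 -2.1] 6.625
-1.37 1.37 0.66 0.69 -0.49 0.23; -1.36 1.38 0.65 0.69 -0.49 0.23; -1.35 1.39 0.65 0.69 -0.49 0.23
```

Emit:
{"name": "arm_command", "arguments": {"increments": "-1.4 1.2 0.7 0.7 -0.5 0.2; -1.4 1.2 0.7 0.7 -0.5 0.2; -1.3 1.2 0.6 0.7 -0.5 0.2; 0 0 0 0 0 0; 0 0 0 0 0 0"}}

```text
clock: 7.25
ee_pos: [0.5835, -0.1667, 0.1511]
ee_rot: [0.386, -0.386, 0.593, -0.592]
ft_force: [1.2, -0.1, -1.9]
gripper_width: 0.0424
```

```bash
python3 -c "
from h import *
st();plan(hp(0,-.018,.097),hh,2)"
```

```text
holder frame tcp mm [ -0.3 -10.2 151.1] axis slope deg 0.04 F [ 1.2 -0.1 -1.9] 7.25
0.39 2.71 0.01 0.00 0.25 -0.02; 0.39 2.71 0.02 0.00 0.25 -0.02
```

Emit:
{"name": "arm_command", "arguments": {"increments": "0.8 0 0 0 0.4 0; 0 2 0 0 0 0; 0 2 0 0 0 0; 0 1 0 0 0 0; 0 0 0 0 0 0; 0 0 0 0 0 0"}}

```text
clock: 8.0
ee_pos: [0.5816, -0.1791, 0.1041]
ee_rot: [-0.383, 0.381, -0.593, 0.597]
ft_force: [0.2, -0.9, -2.6]
gripper_width: 0.0428
```

```bash
python3 - <<'E'
from h import *
st();plan(hp(0,-.018,.097),hh,1)
snap('wrist','w3.png',crop=(140,0,400,200),s=3);c=calibration('wrist')
print((proj(c,[hp(x,y,z) for x,y,z in [(0,.07,.117),(-.02,.08,.13),(.02,.08,.13)]])-[140,0])*3)
E
```

```text
holder frame tcp mm [  3.1 -22.3 104.1] axis slope deg -0.06 F [ 0.2 -0.9 -2.6] 8.0
-0.43 0.71 -0.32 -0.41 -0.17 0.06
[[320.4 192.6]
 [162.   93. ]
 [471.3  92.4]]
```

View pics/w3.png

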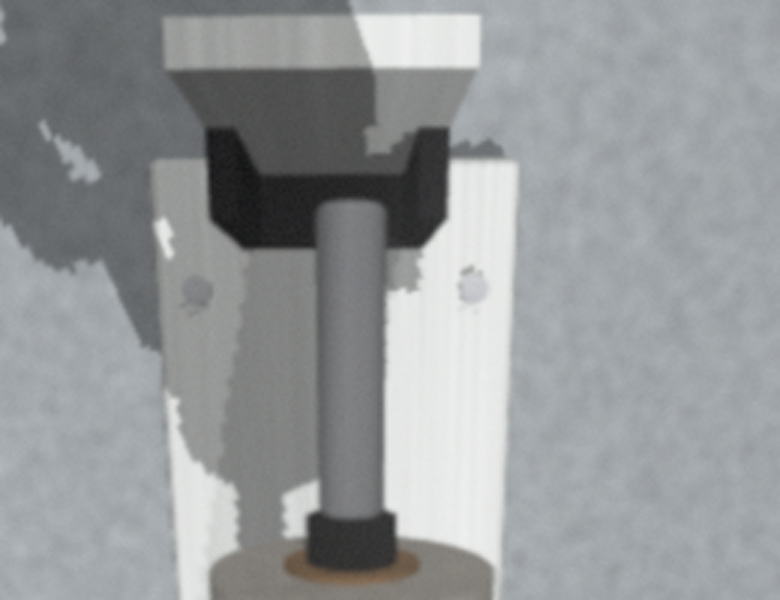

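The plate's inner top edge runs (168–478, 68), the pin tip is at (350,200), and the cup slot spans about 210–448 (centre 328). So the pin is about 2–3 mm to the right, which is acceptable but worth trimming.

```bash
python3 - <<'E'
from h import *
c=calibration('wrist')
def g(u,v,z):
    p=onplane(c,140+u/3,v/3,z)-H; return (np.array([p@hx,p@hy])*1e3).round(1)
print('plate top',g(168,68,.13),g(478,68,.13),'pin tip',g(351,200,.124),'pin base',g(350,518,.124),'cup top',g(208,128,.1),g(448,128,.1),'base',g(152,160,.01),g(518,160,.01))
E
```

```text
plate top [-19.1  82.9] [20.7 82.9] pin tip [ 4.4 67.9] pin base [ 4.2 22.4] cup top [-18.7  82.7] [20.6 82.6] base [-47.5  95.6] [49.9 95.5]
```

Emit:
{"name": "arm_command", "arguments": {"increments": "0 0.7 -0.3 -0.4 -0.2 0; -0.8 0 0 0 0 0; -1 0 0 0 0 0; -1 0 0 0 0 0; -1 0 0 0 0 0; 0 0 0 0 0 0; 0 0 0 0 0 0"}}

```text
clock: 8.93
ee_pos: [0.5958, -0.1431, 0.0982]
ee_rot: [-0.381, 0.385, -0.592, 0.597]
ft_force: [-1.4, -4.4, -1.7]
gripper_width: 0.0425
```

```bash
python3 - <<'E'
from h import *
st();plan(hp(0,.020,.097),hh,1)
E
```

```text
holder frame tcp mm [ 1.2 16.4 98.2] axis slope deg -0.45 F [-1.4 -4.4 -1.7] 8.925
-0.36 0.12 -0.12 -0.15 0.03 0.45
```

Emit:
{"name": "arm_command", "arguments": {"increments": "-0.4 0 -0.1 0 0 0.5; 0 0 0 0 0 0; 0 0 0 0 0 0"}}

```text
clock: 9.3
ee_pos: [0.5967, -0.1404, 0.0982]
ee_rot: [-0.383, 0.382, -0.593, 0.596]
ft_force: [-1.5, -4.6, -2.2]
gripper_width: 0.0427
```

```bash
python3 - <<'E'
from h import *
st();plan(hp(0,.0195,.05),hh,5)
snap('wrist','w4.png',crop=(140,0,400,200),s=3);c=calibration('wrist')
snap('scene','s4.png',crop=(130,190,260,280),s=6)
E
```

```text
holder frame tcp mm [ 0.9 19.1 98.2] axis slope deg -0.03 F [-1.5 -4.6 -2.2] 9.3
-0.01 0.96 -0.02 -0.05 -0.02 0.01; -0.01 0.96 -0.02 -0.05 -0.02 0.01; -0.01 0.96 -0.02 -0.05 -0.02 0.01; -0.01 0.96 -0.02 -0.05 -0.02 0.01; -0.01 0.96 -0.02 -0.05 -0.02 0.01
```

View pics/w4.png

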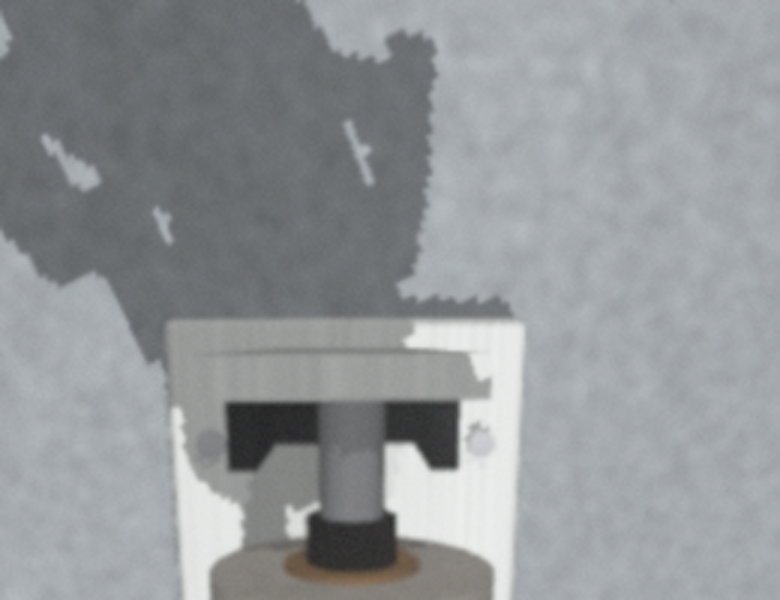

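View pics/s4.png

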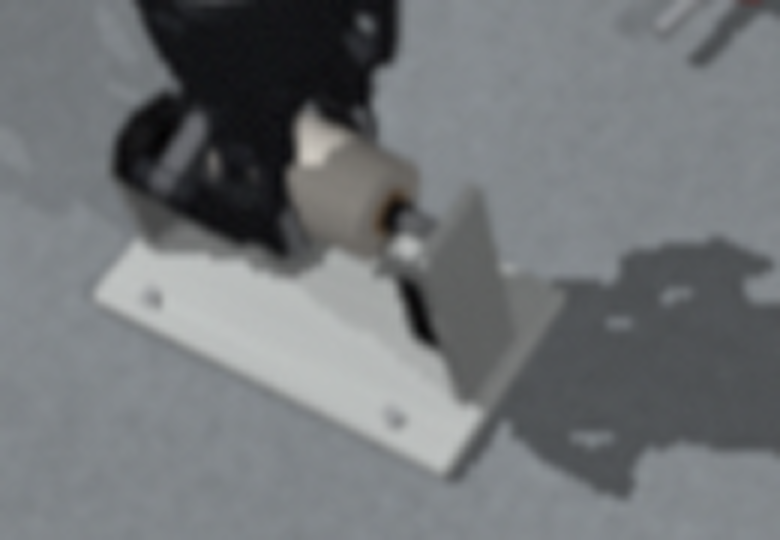

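The pin is pressed on the plate: the inner top edge is at row 400, the barrel end at row 520, and the pin (352) is centred on the slot (343) to about 1 mm. I'll check the relative y offset.

```bash
python3 - <<'E'
from h import *
c=calibration('wrist')
def g(u,v,z):
    p=onplane(c,140+u/3,v/3,z)-H; return (np.array([p@hx,p@hy])*1e3).round(1)
a,b=g(200,400,.13),g(490,400,.13);e=g(352,520,.118);print(a,b,'barrel end',e,'roll y true ~',80-(a[1]-e[1])-44)
E
```

```text
[-18.2  82.7] [20.7 82.6] barrel end [ 2.2 63.6] roll y true ~ 16.9
```

True offset is about 17 mm, inside the 12–24 window. Lowering.

Emit:
{"name": "arm_command", "arguments": {"increments": "0 1 0 0 0 0; 0 1 0 0 0 0; 0 1 0 0 0 0; 0 0 0 0 0 0"}}

```text
clock: 9.9
ee_pos: [0.597, -0.1403, 0.0664]
ee_rot: [-0.384, 0.382, -0.593, 0.596]
ft_force: [-2.8, -3.5, -1.2]
gripper_width: 0.0428
```

```bash
python3 -c "
from h import *
st();plan(hp(0,.0195,.048),hh,2)"
```

```text
holder frame tcp mm [ 1.1 19.4 66.4] axis slope deg 0.02 F [-2.8 -3.5 -1.2] 9.9
-0.01 0.92 -0.06 -0.13 -0.04 -0.01; -0.01 0.92 -0.06 -0.13 -0.04 -0.01
```

Emit:
{"name": "arm_command", "arguments": {"increments": "0 1 0 0 0 0; 0 0.8 0 0 0 0; 0 0 0 0 0 0"}}

```text
clock: 10.28
ee_pos: [0.5972, -0.1403, 0.0471]
ee_rot: [-0.384, 0.382, -0.593, 0.596]
ft_force: [-1.8, -4.8, -1.1]
gripper_width: 0.0425
```

```bash
python3 -c "
from h import *
st()"
```

```text
holder frame tcp mm [ 1.3 19.4 47.1] axis slope deg 0.02 F [-1.8 -4.8 -1.1] 10.275
```

Emit:
{"name": "arm_command", "arguments": {"increments": "0.6 0 0 0 0 0; 0.5 0 0 0 0 0; 0.4 0 0 0 0 0; 0 0 0 0 0 0"}}

```text
clock: 10.78
ee_pos: [0.5909, -0.1543, 0.0472]
ee_rot: [-0.384, 0.381, -0.594, 0.595]
ft_force: [-1.3, -2.1, -2.0]
gripper_width: 0.0424
```

```bash
python3 -c "
from h import *
st()
snap('wrist','w5.png',crop=(140,0,400,200),s=3)"
```

```text
holder frame tcp mm [ 1.4  4.1 47.2] axis slope deg 0.14 F [-1.3 -2.1 -2. ] 10.775
```

View pics/w5.png

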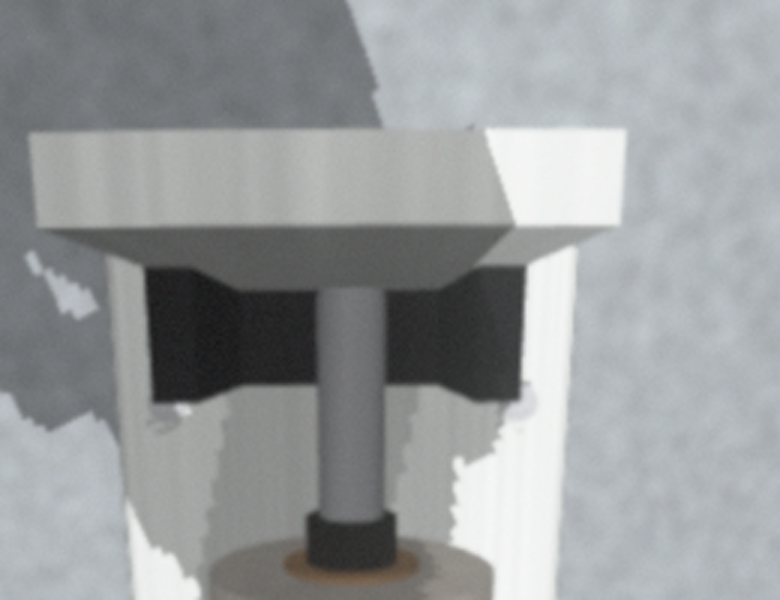

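The pin is in the open cup's slot, column 352 against a slot centre of about 338, so 1–2 mm off. I'll move the last 2 mm and then release.

Emit:
{"name": "arm_command", "arguments": {"increments": "0.2 0.05 0 0 0 0; 0.1 0.05 0 0 0 0; 0 0 0 0 0 0; 0 0 0 0 0 0"}}

```text
clock: 11.32
ee_pos: [0.5901, -0.1564, 0.0465]
ee_rot: [-0.385, 0.381, -0.594, 0.595]
ft_force: [-0.7, -2.5, -1.4]
gripper_width: 0.0426
```

```bash
python3 -c "
from h import *
st()"
```

```text
holder frame tcp mm [ 1.4  1.9 46.5] axis slope deg 0.21 F [-0.7 -2.5 -1.4] 11.325
```

Emit:
{"name": "arm_command", "arguments": {"increments": "0 0 0 0 0 0; 0 0 0 0 0 0; 0 0 0 0 0 0; 0 0 0 0 0 0; 0 0 0 0 0 0; 0 0 0 0 0 0; 0 0 0 0 0 0", "gripper": 8.5}}

```text
clock: 12.2
ee_pos: [0.5919, -0.1546, 0.0475]
ee_rot: [-0.387, 0.38, -0.594, 0.594]
ft_force: [0.0, 0.9, -0.1]
gripper_width: 0.085
```

```bash
python3 - <<'E'
from h import *
st();snap('wrist','w6.png',s=1.5)
E
```

```text
holder frame tcp mm [ 2.4  4.2 47.5] axis slope deg 0.48 F [ 0.   0.9 -0.1] 12.2
```

View pics/w6.png

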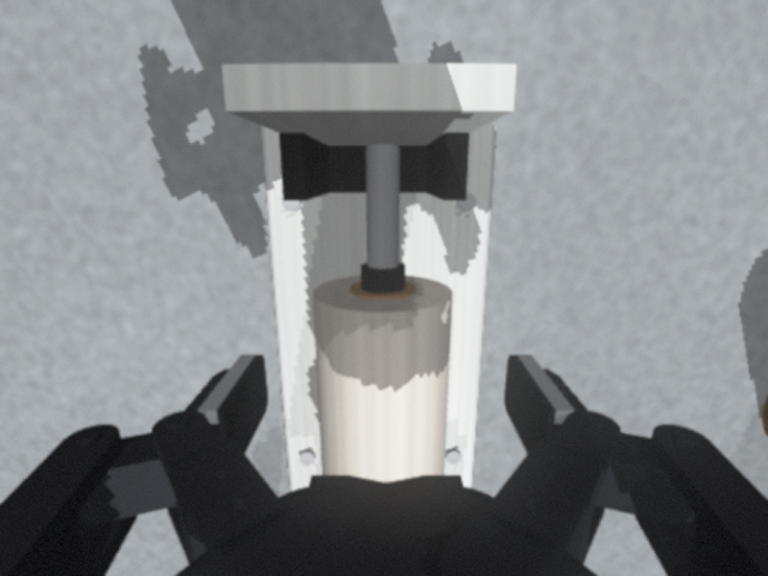

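The fingers are clear on both sides and the roll lies between the cups with its pin in the slot. Next I'll retreat straight up and check from above.

Emit:
{"name": "arm_command", "arguments": {"increments": "0 -1 0 0 0 0; 0 -3 0 0 0 0; 0 -4 0 0 0 0; 0 -4 0 0 0 0; 0 -4 0 0 0 0; -3 -2 0 0 0 0; -5 0 0 0 0 0; -5 0 0 0 0 0; -5 0 0 0 0 0; -5 0 0 0 0 0; 0 0 0 0 0 0; 0 0 0 0 0 0"}}

```text
clock: 13.75
ee_pos: [0.6892, 0.0588, 0.2456]
ee_rot: [-0.389, 0.376, -0.592, 0.598]
ft_force: [-0.8, -0.1, -0.1]
gripper_width: 0.0853
```

```bash
python3 - <<'E'
from h import *
st();snap('top','t7.png',crop=(285,115,395,205),s=3.5);snap('scene','s7.png',crop=(130,190,260,280),s=3)
a=cv2.imread('pics/t7.png');b=cv2.imread('pics/s7.png');print(a.shape,b.shape)
h=315;cv2.imwrite('pics/f7.png',np.hstack([cv2.resize(a,(385,h)),cv2.resize(b,(410,h))]))
# short roll check
im=cv2.imread('pics/raw_t7.png');m=(im.min(2)>150).astype(np.uint8);n,l,s,ce=cv2.connectedComponentsWithStats(m)
for i in range(1,n):
    if s[i,4]>80:print(s[i],ce[i])
E
```

```text
holder frame tcp mm [  2.8 238.8 245.6] axis slope deg 0.65 F [-0.8 -0.1 -0.1] 13.75
(315, 385, 3) (270, 390, 3)
[145  38  62   2  86] [180.46511628  38.62790698]
[ 142   41   66   45 2464] [173.1875      62.35349026]
[ 453   81   59   78 2774] [485.17555876 119.47656813]
[308 126  72  36 613] [342.8091354  145.70636215]
[297 152  72  39 453] [333.7593819  173.08388521]
```

View pics/f7.png

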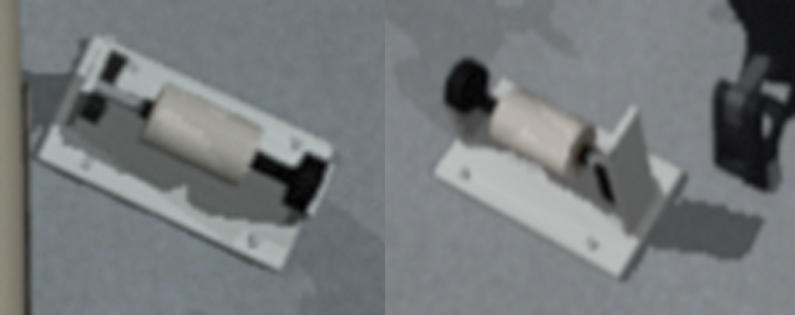

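The final views show the roll level, stub in the round cup and pin in the open-topped cup, with nothing touching it. One numeric check on the roll's y.

```bash
python3 - <<'E'
from h import *
c=calibration('top');g=lambda u,v,z:onplane(c,285+u/3.5,115+v/3.5,z)
B=[g(*p,.01) for p in [(100,35),(333,150),(283,270),(38,157)]];Hc=np.mean(B,0)
y=B[0]+B[3]-B[1]-B[2];y/=np.linalg.norm(y);x=np.array([y[1],-y[0],0])
P=np.mean([g(*p,.066) for p in [(162,82),(265,128),(238,183),(143,138)]],0)-Hc
print('roll center x,y mm',P@x*1e3,P@y*1e3)
for n,p in (('barrel end',(148,108)),('paper/stub',(252,157))):
    q=g(*p,.066)-Hc;print(n,q@x*1e3,q@y*1e3)
w=calibration('top');print('short roll',proj(w,[[.442,.2073,.045]]))
im=cv2.imread('pics/raw_t7.png');i0=cv2.imread('pics/raw_top1.png')
print('short diff',np.abs(im[195:232,165:215].astype(int)-i0[195:232,165:215]).mean())
E
```

```text
roll center x,y mm 3.4346045368105536 2.3459521895640405
barrel end 2.7620206726456584 42.36064643987248
paper/stub 3.1668014090309033 -35.019558732739036
short roll [[186.7 213.3]]
short diff 23.372612612612613
```

```bash
python3 - <<'E'
from h import *
for f in ('raw_sc1.png','raw_s7.png'):
    im=cv2.imread('pics/'+f)[180:210,305:345]; m=(im.min(2)>130); k=np.argwhere(m); print(f,k.mean(0)+[180,305] if len(k) else None,len(k))
job_done()
E
```

```text
raw_sc1.png [190.73267327 321.7029703 ] 202
raw_s7.png [190.88047809 322.59760956] 251
the job is handed in; nothing more can be done
```

The long roll is in the dispenser and the job is handed in, at about 14 s on the robot's clock. I gripped the roll by its paper and pressed the pin against the tall end plate, with the roll about 17 mm toward the plate. I then lowered it between the cups, slid the stub into the round cup, let go and backed the arm away.

**Seating:** the last pictures show the roll level, the stub in the round cup and the pin in the open-topped cup. The top view puts its centre about 3 mm off in x. In y, three features gave about +2, −2 and +1 mm, so they disagree by about 4 mm but all lie within the 6 mm limit. I couldn't read the pin compression directly. The measured y puts it at about 6–10 mm.

**Gripper:** the fingers were open and well clear of everything at the end.

**Short roll:** my first check, comparing before and after in the top view, gave a large difference. I put that down to the arm or its shadow being in that view, but did not confirm it. In the scene camera the short roll's position matched the start to within 1 pixel, so I take it as not moved.

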